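# Shut the small-parts chest

## Task

Close up the small grey parts chest on the bench: with your fingertips gently push both open drawers fully home first, and only then push the raised lid over and down until it is fully shut, since the lid's front lip comes down over the drawer fronts. Push, never slam and never pull anything further open, and leave the wooden figure, the tape measure and the jar where they stand.

Things in the scene. Friction and masses are not known exactly. Their poses are not given: they have to be found in the camera images.
- chest: Grey steel parts chest fixed to the bench, 170 mm deep (its x), 240 wide (its y), 72 high without lid; origin at the centre of its underside. Front faces its own -x (roughly world +y); its +y is the left side when facing the front. Top 22 mm is an open tray under the lid; below, two drawers side by side. Shut drawer fronts lie at chest x = -0.093.
- drawer_left (a joint): Left drawer (centre at chest y = +0.060): how far it is open, m; 0 = fully home (rigid stop), starts at 0.03 to 0.075, opens along chest -x. Stays where left; pushing takes about 1.5 N plus 4 N per m/s. Flat front 116 mm wide, 6 to 50 mm above the bench. Faster than 0.5 m/s is slamming.
- drawer_right (a joint): Right drawer (centre at chest y = -0.060), otherwise the same as the left one.
- drawer_left_pull (a point): Centre of the outer (-x) face of the left drawer's aluminium pull strip: 70 mm wide, 8 mm high, 10 mm out from the drawer front, 34 mm above the bench; moves with the drawer. When shut it lies at chest x = -0.103.
- drawer_right_pull (a point): The same point on the right drawer's pull strip.
- lid (a joint): Lid angle, rad: 0 = shut flat (rigid stop), pi/2 = upright, starts at 1.4 to 1.85 (limit 2.0). Hinged along the chest's rear (+x) top edge. Stiff hinge (0.4 N m friction; lid 0.22 kg): it stays at any angle and does not fall, so push it all the way, 1 to 5 N near its edge. Faster than 3 rad/s is slamming.
- lid_hinge (a point): Middle of the lid's hinge line, at chest (0.085, 0, 0.072); the line runs along chest y.
- lid_edge (a point): Middle of the lid's free edge on its outer (upper when shut) face, 184 mm from the hinge; moves with the lid. The lid is a flat sheet 184 x 244 mm, 6 mm thick (its underside passes through the hinge line), with a 26 mm lip bent down along the free edge. Shut, its top is 78 mm above the bench; upright it reaches 256 mm.
- figure: Loose wooden jointed artist's figure standing on a 70 mm round base, 171 mm tall, behind the chest (0.18 to 0.21 m from its centre along +x), towards its left (+y) end; origin at the centre of its underside. Leave alone.
- tape: Loose black and green tape measure, 70 x 36 x 45 mm high, on the bench 0.27 to 0.31 m in front (-x) of the chest's centre; origin at the centre of its underside. Leave alone.
- jar: Loose small glass jar with a steel cap, 54 mm diameter, 75 mm high, about 0.2 m from the chest's centre off its right (-y) side; origin at the centre of its underside. Leave alone.

How it is judged:
By the outcome, as a careful person would: the job done as asked, in the order asked, and still so for the second after the job is handed in, with the robot touching nothing.
It also fails if it takes over 61 s, if anything falls off the work surface, if the arm or the gripper's body presses on something with over 40 N, if the wrist force passes 120 N, or if a joint passes its speed limit or range.

## Robot

A 7-joint arm with a two-finger parallel gripper is mounted at the origin on the work surface. World frame = base frame: x ahead of the robot, y to its left, z up, the work surface at z = 0. Lengths are in m, angles in rad, forces in N, time in s.
With the tool pointing down it reaches from about 0.4 to 0.875 m from the base axis. Payload 19.3 kg.
Tool frame: the origin (TCP) lies midway between the tips of the shut fingers; the grasp point (between the pads) lies 19 mm behind it; z points along the fingers, x is the direction in which the jaws open and shut, and the axes are right-handed (so a half turn about z gives the same grasp; the last joint's range is limited). The gripper opens to 85 mm and grips with 20 to 120 N. Pads are 22 mm wide; open, the fingers measure 114 mm over their backs; the gripper's body (76 mm by 85 mm) begins 54 mm behind the grasp point. The pads swing forward as they close: fully open they stand 13 mm farther back than shut.
Start: joints at [-1.296, 0.521, -0.036, 1.599, 0.021, 1.021, -0.113], TCP at [0.211, 0.588, 0.231] pointing down, gripper open.
Joint ranges: [-2.91, 2.91], [-0.3, 2.13], [-1.5, 1.42], [0.17, 2.43], [-1.26, 4.41], [0.16, 1.93], [-2.52, 2.52]. Speed limits (rad/s): [1.89, 1.89, 2.39, 2.39, 3.01, 3.01, 3.01].

## Interface

Orientations are given as a rotation vector (axis times angle).
In Python, from workcell import readout, snapshot, camera_info, order gives the robot as it stands. The module is installed in compiled form; this text tells all that it offers.
- The arm moves only by the shell command python3 -m inch 'ROWS' [OPENING] [FORCE]. ROWS is text: rows parted by semicolons, each of 4 numbers parted by spaces: the shift along the tool's x, y, z in mm, then the turn about the tool's z in rad. A call has 1 to 12 rows; each row shifts and turns the commanded pose from where the row before left it, along the tool's axes as they then stand; what a row does not reach is not made up. A row lasts 1/12 s, in which the tool goes at most 41.7 mm and 7.16 degrees, less where a joint would pass 70% of its speed; a pose out of reach is approached as far as the arm can. A call is refused whole if a number of a shift passes 41.7 or a number of a turn 0.125, either way. A call with a gripper value outside its range is refused whole. OPENING is the closure, from 0 (fully open) to 1 (shut), set as the call begins (- or left out, the last holds). The fingers move at their own pace and stop on an object; FORCE is the grip in N (left out, the last holds). Time passes only in rows, so rows that do not move let the fingers close. It gives the time, the measured TCP pose, the force and the opening at its end, in the units of the state.
- readout.state(): the state, without advancing time (a new reading comes with each control period).
- snapshot(name): name is "scene" or "top"; returns the picture (480x640x3 uint8, red, green, blue); there is no depth.
- camera_info(name): a dict with "K" (3x3 intrinsics, pixels), "world_to_cam" (4x4, takes a point from world to camera coordinates). Camera axes: x right, y down, z forward; pixel columns grow to the right and rows downward; lengths in m; the calibration is good to about 2 mm. A picture is of the moment at which its call begins. camera_info takes no time and is no camera call.
- order.job_done(): hands the job in, once; it reports no verdict.
The state is a dict: "t": time; "joints": joint angles; "joint_vel": joint speeds; "effort": joint torques, N m; "tcp_pos": TCP position; "tcp_rot": TCP orientation; "ft_force": force on the tool from outside, world axes, zero at the start; "wrist_torque": the same for the moment, N m; "gripper_width": finger opening in m.
Only numpy, scipy, OpenCV 4.12 (cv2) and the standard library are available. Lean on these libraries where they do the work, as an engineer would, in place of code of your own. Each camera call takes 0.05 s, during which the arm holds its last target. There are 200 camera calls.

## Working session

There is one attempt and no reset: what is moved stays moved. The work goes in short steps, Python scripts to look and compute and a shell command to move; the robot and the scene stay as the last step left them, time stands still between calls to the robot, and variables do not carry over. Pictures are saved under pics/ and viewed, about 8 in all and at most 12, crops included, and the job is handed in when it is done.

```bash
mkdir -p pics
python3 - <<'E'
from workcell import readout, snapshot, camera_info
import cv2, numpy as np
np.set_printoptions(precision=4,suppress=True)
for n in("scene","top"):
    cv2.imwrite(f"pics/{n}0.png",snapshot(n)[:,:,::-1]); c=camera_info(n); print(n,c["K"],c["world_to_cam"])
print(readout.state())
E
```

```text
scene [[497.9698   0.     322.3003]
 [  0.     497.9698 240.4138]
 [  0.       0.       1.    ]] [[ 0.3329  0.9428 -0.0179 -0.2126]
 [ 0.6058 -0.2284 -0.7621 -0.2428]
 [-0.7226  0.2429 -0.6472  1.4391]
 [ 0.      0.      0.      1.    ]]
top [[600.3927   0.     339.8674]
 [  0.     600.3927 233.3762]
 [  0.       0.       1.    ]] [[ 0.0044 -0.9999 -0.0108  0.0323]
 [-0.997  -0.0036 -0.0777  0.5433]
 [ 0.0777  0.0111 -0.9969  1.0635]
 [ 0.      0.      0.      1.    ]]
{'t': 0.1, 'joints': array([-1.2962,  0.5219, -0.0363,  1.5999,  0.0212,  1.0211, -0.1128]), 'joint_vel': array([ 0.0002, -0.0026,  0.0006, -0.0024, -0.0001, -0.0017,  0.0005]), 'effort': array([  0.005 , -92.8475,   1.9852, -37.052 ,   0.0182,   0.0055,
         0.0001]), 'tcp_pos': array([0.2112, 0.5879, 0.2308]), 'tcp_rot': array([ 2.5691,  1.8071, -0.0012]), 'ft_force': array([0.0041, 0.0195, 0.1125]), 'wrist_torque': array([-0.0071, -0.05  ,  0.0082]), 'gripper_width': 0.08555649792817788}
```

View pics/scene0.png

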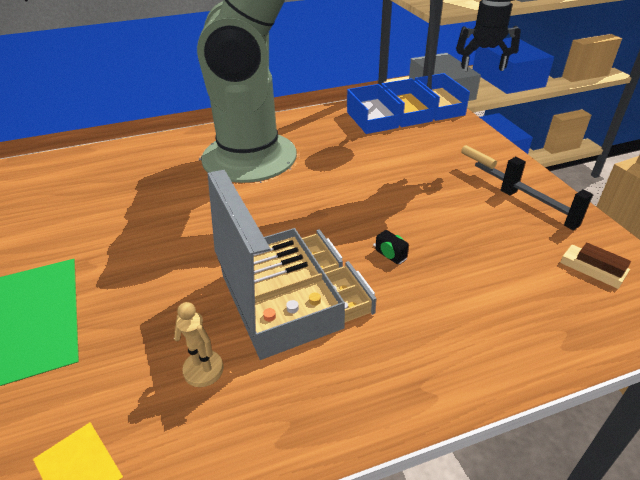

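View pics/top0.png

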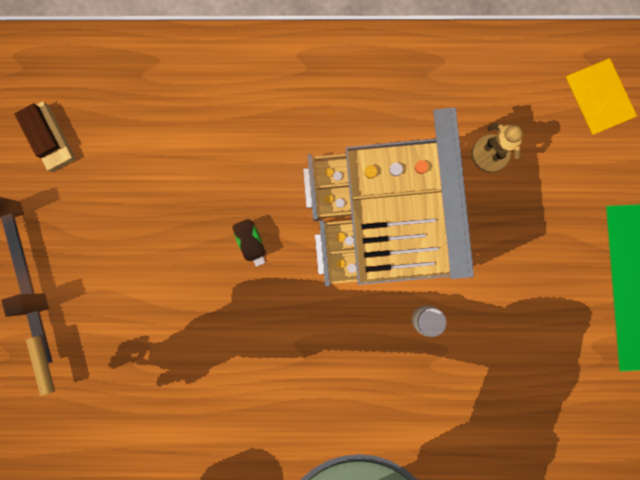

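Top view: the chest front faces image left, pulls near (308,187) left and (320,254) right; lid upright near column 455, tape (249,241), jar (430,321), figure (492,152). I'll zoom in for corner pixels.

Run:
```python
import cv2
a=cv2.imread("pics/top0.png")[95:295,290:490]; cv2.imwrite("pics/c1.png",cv2.resize(a,None,fx=3,fy=3,interpolation=cv2.INTER_CUBIC))
a=cv2.imread("pics/scene0.png")[165:365,200:400]; cv2.imwrite("pics/c2.png",cv2.resize(a,None,fx=3,fy=3,interpolation=cv2.INTER_CUBIC))
```

```text
(no output)
```

View pics/c1.png

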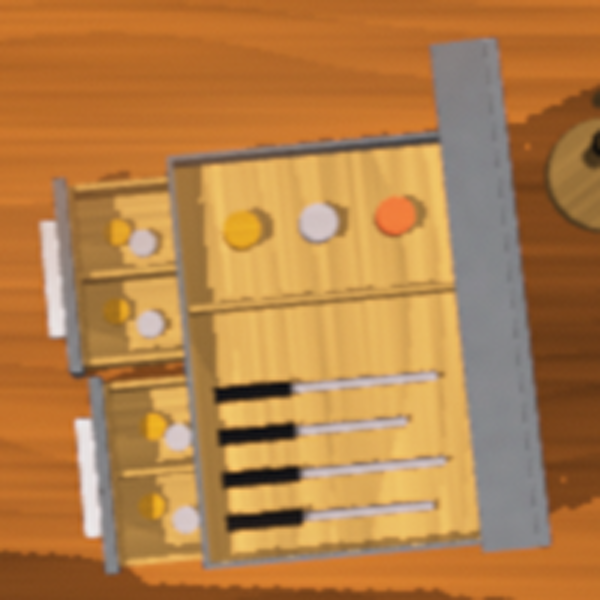

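View pics/c2.png

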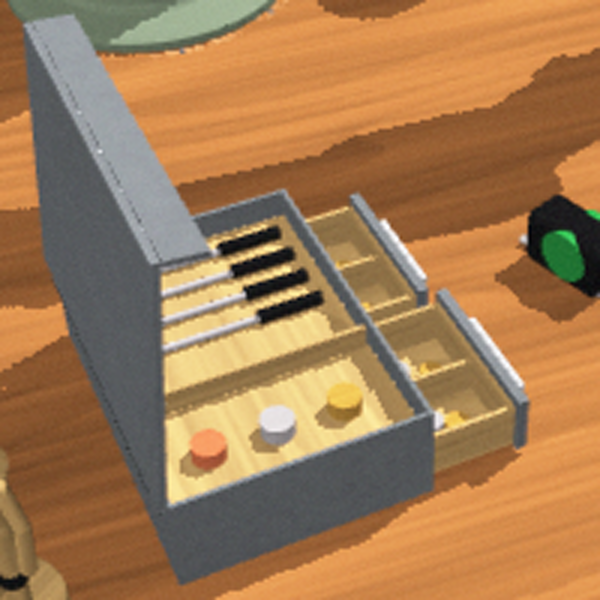

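Top crop: chest front edge runs (170,160)–(207,567), drawer fronts (55,180)–(72,374) and (92,380)–(108,572), lid outer edge (495,38)–(550,546). Scene crop: chest corners (433,415), (287,192), (183,582), lid edge (25,22)–(152,265). Next I'll fit all poses to these.

```bash
cat > h.py <<'E'
import numpy as np
from workcell import readout, snapshot, camera_info
from scipy.optimize import least_squares
from scipy.spatial.transform import Rotation as R
np.set_printoptions(precision=4,suppress=True)
CI={n:camera_info(n) for n in("scene","top")}
def proj(n,p):
    c=CI[n]; q=c["world_to_cam"][:3,:3]@p+c["world_to_cam"][:3,3]; q=c["K"]@q; return q[:2]/q[2]
def chest(v,p):
    c,s=np.cos(v[2]),np.sin(v[2]); return np.array([v[0]+c*p[0]-s*p[1],v[1]+s*p[0]+c*p[1],p[2]])
def lid(th,r,y,n=.006):
    return (.085-r*np.cos(th)+n*np.sin(th), y, .072+r*np.sin(th)+n*np.cos(th))
def ray(n,uv,z):
    f=lambda q:proj(n,np.array([q[0],q[1],z]))-uv
    return least_squares(f,[.5,0]).x
def totool(v,d):  # world delta -> tool mm
    return R.from_rotvec(readout.state()["tcp_rot"]).inv().apply(d)*1000
E
python3 - <<'E'
from h import *
T=lambda x,y:np.array([x/3+290-.33,y/3+95-.33]); S=lambda x,y:np.array([x/3+200-.33,y/3+165-.33])
def obs(v):
    dl,dr,th=v[3:6]
    return [("top",(-.085,.12,.072),T(170,160)),("top",(-.085,-.12,.072),T(207,567)),
    ("top",(-.093-dl,.118,.05),T(55,180)),("top",(-.093-dl,.002,.05),T(72,374)),
    ("top",(-.093-dr,-.002,.05),T(92,380)),("top",(-.093-dr,-.118,.05),T(108,572)),
    ("top",(-.103-dl,.095,.038),T(41,222)),("top",(-.103-dl,.025,.038),T(52,337)),
    ("top",(-.103-dr,-.025,.038),T(77,420)),("top",(-.103-dr,-.095,.038),T(88,538)),
    ("top",lid(th,.184,.122),T(495,38)),("top",lid(th,.184,-.122),T(550,546)),
    ("scene",(-.085,.12,.072),S(433,415)),("scene",(-.085,-.12,.072),S(287,192)),("scene",(.085,.12,0),S(183,582)),
    ("scene",lid(th,.184,.122),S(152,265)),("scene",lid(th,.184,-.122),S(25,22))]
f=lambda v:np.concatenate([proj(n,chest(v,p))-u for n,p,u in obs(v)])
s=least_squares(f,[.55,0,-1.5,.05,.05,1.6],loss="soft_l1"); v=s.x
print("fit",v); print(f(v).reshape(-1,2).round(1).tolist()); np.save("v.npy",v)
for k,p in dict(pl=(-.103-v[3],.06,.034),pr=(-.103-v[4],-.06,.034),hinge=(.085,0,.072),edge=lid(v[5],.184,0)).items(): print(k,chest(v,p))
print("x axis",chest(v,(1,0,0))-chest(v,(0,0,0)))
print("tape",ray("top",(249,241),.03),"jar",ray("top",(430,321),.075),"fig",ray("top",(490,153),.01))
print(R.from_rotvec(readout.state()["tcp_rot"]).as_matrix())
E
```

```text
fit [ 0.5783 -0.0701 -1.4773  0.0586  0.0474  1.474 ]
[[-1.4, -0.8], [-1.1, 1.3], [-0.2, -0.3], [-0.3, -0.3], [-0.4, -0.6], [-0.0, 1.2], [0.4, 0.2], [0.1, 0.5], [0.4, 0.0], [0.1, -0.0], [-0.4, 0.3], [-0.7, 0.7], [0.4, 0.7], [-1.3, -0.0], [-1.3, 2.9], [-0.2, 1.3], [-0.8, 1.2]]
pl [0.6229 0.0964 0.034 ]
pr [0.5045 0.074  0.034 ]
hinge [ 0.5862 -0.1547  0.072 ]
edge [ 0.5851 -0.1429  0.2557]
x axis [ 0.0933 -0.9956  0.    ]
tape [0.5282 0.1973] jar [ 0.3905 -0.1195] fig [ 0.6934 -0.241 ]
[[ 0.338   0.9411 -0.0003]
 [ 0.9411 -0.338  -0.0009]
 [-0.001   0.     -1.    ]]
```

```bash
cat >> h.py <<'E'
def where():
    v=np.load("v.npy"); s=readout.state(); d=s["tcp_pos"]-[v[0],v[1],0]; c,k=np.cos(v[2]),np.sin(v[2])
    M=R.from_rotvec(s["tcp_rot"]).as_matrix()[:,0]
    print("t",round(s["t"],2),"chest xyz mm",(np.array([c*d[0]+k*d[1],-k*d[0]+c*d[1],d[2]])*1000).round(1),"toolx in chest deg",np.degrees(np.arctan2(M[1],M[0])-v[2]).round(2)%360,"F",s["ft_force"].round(1))
E
python3 -m inch '-20 16 0 -0.11; -25 20 0 -0.11; -30 24 0 -0.11; -30 24 0 -0.11; -30 24 0 0; -30 24 0 0; -30 24 0 0; -30 24 0 0; -30 24 0 0; -30 24 0 0; -30 24 0 0; 0 0 0 0' 1 40
python3 -c "from h import *; where()"
```

```text
t: 1.1
tcp_pos: [0.4687, 0.2723, 0.2311]
tcp_rot: [2.121, 2.314, -0.001]
ft_force: [0.9, -1.2, -0.5]
gripper_width: -0.0001
t 1.1 chest xyz mm [-351.1  -77.1  231.1] toolx in chest deg 179.63 F [ 0.9 -1.2 -0.5]
```

```bash
python3 -m inch '-20 20 0 0; -25 25 0 0; -25 25 0 0; -25 25 0 0; -25 24 0 0; -20 18 20 0; 0 0 40 0; 0 0 40 0; 0 0 40 0; 0 0 30 0; 0 0 20 0; 0 0 0 0'
python3 -c "from h import *; where()"
```

```text
t: 2.1
tcp_pos: [0.6111, 0.1518, 0.0368]
tcp_rot: [-2.111, -2.322, 0.009]
ft_force: [-0.7, -0.9, -0.3]
gripper_width: 0.0001
t 2.1 chest xyz mm [-217.9   53.4   36.8] toolx in chest deg 180.11 F [-0.7 -0.9 -0.3]
```

```bash
python3 -m inch '0 6 14 0; -20 0 0 0; -8 0 0 0; -8 0 0 0; -8 0 0 0; -8 0 0 0; -8 0 0 0; -8 0 0 0; -8 0 0 0; -8 0 0 0; -6 0 0 0; 0 0 0 0'
python3 -c "from h import *; where()"
```

```text
t: 3.1
tcp_pos: [0.6283, 0.0614, 0.0272]
tcp_rot: [2.115, 2.322, -0.001]
ft_force: [-0.5, -0.1, -0.0]
gripper_width: 0.0004
t 3.1 chest xyz mm [-126.3   62.1   27.2] toolx in chest deg 180.0 F [-0.5 -0.1 -0. ]
```

```bash
python3 -m inch '-3 0 0 0; -3 0 0 0; -3 0 0 0; -2 0 0 0'; python3 -m inch '-2 0 0 0; -2 0 0 0'; python3 -m inch '-2 0 0 0; -2 0 0 0'
python3 -c "from h import *; where()
import cv2
cv2.imwrite('pics/t1.png',cv2.resize(snapshot('top')[95:295,270:470,::-1],None,fx=3,fy=3))"
```

```text
t: 3.43
tcp_pos: [0.6291, 0.0523, 0.0271]
tcp_rot: [-2.113, -2.325, 0.001]
ft_force: [-0.8, 2.2, 0.4]
gripper_width: -0.0005
t: 3.6
tcp_pos: [0.6292, 0.051, 0.0271]
tcp_rot: [-2.11, -2.324, -0.002]
ft_force: [-3.0, 19.7, -0.7]
gripper_width: -0.0004
t: 3.77
tcp_pos: [0.6293, 0.0505, 0.0271]
tcp_rot: [-2.105, -2.325, -0.006]
ft_force: [-6.3, 35.8, -0.8]
gripper_width: -0.0001
t 3.77 chest xyz mm [-115.3   62.    27.1] toolx in chest deg 180.32 F [-6.3 35.8 -0.8]
```

View pics/t1.png

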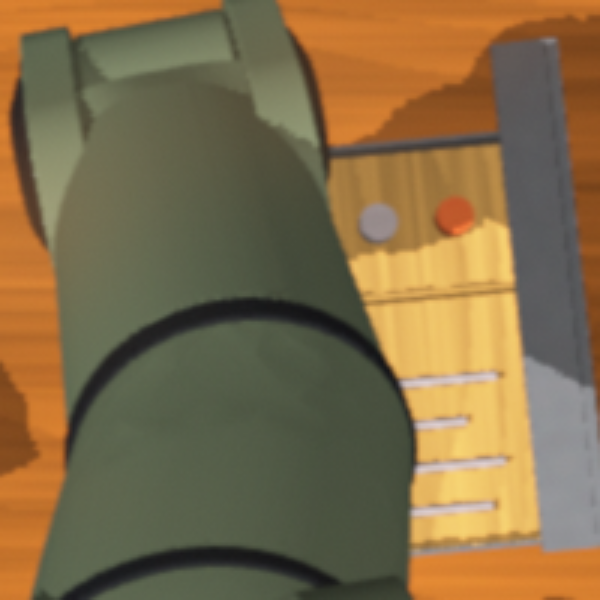

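The arm hides the drawer front, but the force rose sharply at TCP x = −115 mm, so the left drawer has reached its stop. Now backing off and moving to the right drawer.

```bash
python3 -m inch '10 0 0 0; 20 0 0 0; 25 0 0 0; 23 0 0 0; 0 -20 0 0; 0 -25 0 0; 0 -25 0 0; 0 -25 0 0; 0 -20 0 0; 0 -8 0 0; 0 0 0 0'
python3 -c "from h import *; where()"
```

```text
t: 4.73
tcp_pos: [0.499, 0.1103, 0.0275]
tcp_rot: [-2.113, -2.325, 0.001]
ft_force: [1.2, 0.4, -0.4]
gripper_width: -0.0001
t 4.73 chest xyz mm [-187.   -62.1   27.5] toolx in chest deg 180.12 F [ 1.2  0.4 -0.4]
```

```bash
python3 -m inch '-10 0 0 0; -8 0 0 0; -8 0 0 0; -8 0 0 0; -8 0 0 0; -8 0 0 0; -8 0 0 0; -4 0 0 0; -3 0 0 0; -3 0 0 0; -2 0 0 0; -1 0 0 0'; python3 -m inch '-2 0 0 0; -2 0 0 0';python3 -m inch '-2 0 0 0; 0 0 0 0'
python3 -c "from h import *; where()"
```

```text
t: 5.73
tcp_pos: [0.5069, 0.04, 0.0273]
tcp_rot: [-2.113, -2.325, -0.0]
ft_force: [0.1, 7.2, 0.5]
gripper_width: 0.0
t: 5.9
tcp_pos: [0.5071, 0.0391, 0.0273]
tcp_rot: [-2.108, -2.326, -0.003]
ft_force: [-4.1, 30.3, 0.9]
gripper_width: -0.0001
t: 6.07
tcp_pos: [0.5071, 0.039, 0.0273]
tcp_rot: [-2.105, -2.327, -0.005]
ft_force: [-4.4, 32.3, 2.1]
gripper_width: 0.0002
t 6.07 chest xyz mm [-115.2  -60.7   27.3] toolx in chest deg 180.37 F [-4.4 32.3  2.1]
```

```bash
python3 -m inch '10 0 0 0; 20 0 0 0; 20 0 -10 0; 0 0 -30 0; 0 0 -40 0; 0 0 -40 0; 0 0 -40 0; 0 0 -40 0; 0 0 -40 0; 0 0 -40 0; 0 0 -20 0; 0 0 0 0'
python3 -c "from h import *; where()"
python3 - <<'E'
from h import *
import cv2
cv2.imwrite('pics/s1.png',cv2.resize(snapshot('scene')[165:365,200:400,::-1],None,fx=3,fy=3))
E
```

```text
t: 7.07
tcp_pos: [0.5039, 0.0839, 0.3318]
tcp_rot: [2.111, 2.322, 0.008]
ft_force: [-0.1, 0.2, -0.0]
gripper_width: 0.0
t 7.07 chest xyz mm [-160.2  -59.6  331.8] toolx in chest deg 180.09 F [-0.1  0.2 -0. ]
```

View pics/s1.png

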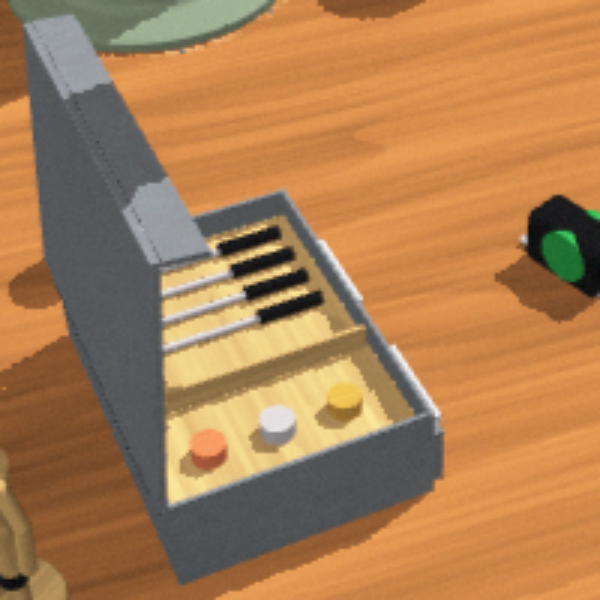

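Both drawers are home: pulls at (340,270) and (415,380) sit right against the front, and the chest, lid and tape are unmoved. Now over the lid.

```bash
python3 -m inch '-20 0 0 0; -30 5 0 0; -35 5 0 0; -35 5 0 0; -35 5 0 0; -35 5 0 0; -35 5 0 0; -35 0 0 0; -25 0 0 0; 0 0 0 0; 0 0 0 0'
python3 -c "from h import *; where()"
```

```text
t: 8.03
tcp_pos: [0.5589, -0.1984, 0.3256]
tcp_rot: [-2.115, -2.321, 0.003]
ft_force: [-0.2, 0.9, -0.4]
gripper_width: -0.0004
t 8.03 chest xyz mm [125.9 -31.2 325.6] toolx in chest deg 179.96 F [-0.2  0.9 -0.4]
```

```bash
python3 -m inch '0 0 20 0; 0 0 35 0; 0 0 35 0; 0 0 20 0; 0 0 3 0; -12 0 0 0; -10 0 0 0; -5 0 0 0; 0 0 0 0'
python3 - <<'E'
from h import *
where()
th=np.append(np.arange(1.474,0,-.0737),0)
P=np.array([lid(t,.14,0) for t in th])*1000
print(np.c_[th[:-1],P[:-1,0]+12,P[:-1,2],-np.diff(P[:,0])*-1,-np.diff(P[:,2])].round(2))
E
```

```text
t: 8.78
tcp_pos: [0.5625, -0.2262, 0.2155]
tcp_rot: [2.114, 2.321, 0.0]
ft_force: [-0.7, 0.7, -0.5]
gripper_width: -0.0003
t 8.78 chest xyz mm [153.9 -30.2 215.5] toolx in chest deg 179.98 F [-0.7  0.7 -0.5]
[[  1.47  89.44 211.92 -10.28   0.94]
 [  1.4   79.16 210.99 -10.19   1.69]
 [  1.33  68.97 209.3  -10.03   2.44]
 [  1.25  58.94 206.86  -9.83   3.17]
 [  1.18  49.11 203.69  -9.57   3.88]
 [  1.11  39.55 199.81  -9.25   4.58]
 [  1.03  30.29 195.23  -8.89   5.25]
 [  0.96  21.4  189.98  -8.48   5.89]
 [  0.88  12.92 184.1   -8.03   6.5 ]
 [  0.81   4.89 177.6   -7.53   7.07]
 [  0.74  -2.64 170.53  -6.98   7.6 ]
 [  0.66  -9.62 162.93  -6.41   8.1 ]
 [  0.59 -16.03 154.83  -5.79   8.55]
 [  0.52 -21.82 146.28  -5.15   8.95]
 [  0.44 -26.97 137.33  -4.47   9.31]
 [  0.37 -31.44 128.03  -3.78   9.61]
 [  0.29 -35.22 118.42  -3.06   9.86]
 [  0.22 -38.28 108.56  -2.32  10.06]
 [  0.15 -40.6   98.5   -1.58  10.2 ]
 [  0.07 -42.18  88.29  -0.82  10.29]]
```

```bash
python3 -m inch '15 0 0 0; 15 0 1 0; 12 0 1 0; 8 0 0 0; 8 0 1 0; 7 0 0 0; 7 0 1 0; 7 0 1 0; 7 0 2 0; 7 0 2 0; 7 0 2 0; 7 0 2 0'
python3 -c "from h import *; where()"
```

```text
t: 9.78
tcp_pos: [0.5521, -0.1172, 0.2011]
tcp_rot: [2.113, 2.324, -0.0]
ft_force: [1.1, -3.0, -0.9]
gripper_width: -0.0001
t 9.78 chest xyz mm [ 44.4 -30.5 201.1] toolx in chest deg 180.09 F [ 1.1 -3.  -0.9]
```

```bash
python3 -m inch '9 0 4 0; 9 0 5 0; 9 0 5 0; 8 0 6 0; 8 0 6 0; 7.5 0 7 0; 7 0 7.5 0; 6 0 8 0; 6 0 8.5 0; 5 0 9 0; 4.5 0 9 0; 4 0 9.5 0'
python3 -c "from h import *; where()"
```

```text
t: 10.78
tcp_pos: [0.5441, -0.0346, 0.1158]
tcp_rot: [2.113, 2.325, -0.0]
ft_force: [0.9, -1.9, 1.2]
gripper_width: -0.0
t 10.78 chest xyz mm [-38.5 -30.7 115.8] toolx in chest deg 180.1 F [ 0.9 -1.9  1.2]
```

```bash
python3 -m inch '3 0 8 0; 2 0 8 0; 1 0 7 0; 0 0 6 0; 0 0 4 0; 0 0 3 0; 0 0 1 0';python3 -m inch '0 0 2 0; 0 0 0 0'; python3 -m inch '0 0 2 0; 0 0 0 0'
python3 -c "from h import *; where()"
```

```text
t: 11.37
tcp_pos: [0.5436, -0.0292, 0.0794]
tcp_rot: [-2.113, -2.324, 0.0]
ft_force: [-1.1, 0.1, 1.3]
gripper_width: -0.0001
t: 11.53
tcp_pos: [0.5437, -0.0292, 0.0781]
tcp_rot: [2.113, 2.324, 0.0]
ft_force: [-0.7, 0.4, 1.2]
gripper_width: -0.0
t: 11.7
tcp_pos: [0.5439, -0.0292, 0.0777]
tcp_rot: [2.113, 2.324, 0.001]
ft_force: [-12.3, 1.5, 38.9]
gripper_width: 0.0001
t 11.7 chest xyz mm [-43.9 -30.4  77.7] toolx in chest deg 180.07 F [-12.3   1.5  38.9]
```

The lid is on its stop (z = 78 mm, 39 N). Retreating and checking.

```bash
python3 -m inch '0 0 -10 0; 0 0 -30 0; 0 0 -40 0; 0 0 -40 0; 0 0 -40 0; 20 -10 -20 0; 30 -20 0 0; 30 -20 0 0; 30 -20 0 0; 30 -20 0 0; 30 -20 0 0; 30 -20 0 0'
python3 -m inch '30 -20 0 0; 30 -20 0 0; 30 -20 0 0; 30 -20 0 0; 30 -20 0 0; 30 -20 0 0; 20 -10 0 0; 0 0 0 0; 0 0 0 0'
python3 - <<'E'
from h import *
import cv2
where()
a=snapshot('scene')[165:405,160:420,::-1]; b=snapshot('top')[95:345,220:540,::-1]
cv2.imwrite('pics/s2.png',cv2.resize(a,None,fx=2.5,fy=2.5)); cv2.imwrite('pics/t2.png',cv2.resize(b,None,fx=2.4,fy=2.4))
v=np.load("v.npy")
for n,o in(("scene",(160,165,2.5)),("top",(220,95,2.4))):
  for t in(0,.05): print(n,t,[((proj(n,chest(v,lid(t,.184,y)))-o[:2])*o[2]).round(0).tolist() for y in(.122,-.122)])
E
```

```text
t: 12.7
tcp_pos: [0.394, 0.1586, 0.2561]
tcp_rot: [2.113, 2.324, 0.001]
ft_force: [1.2, 0.5, 0.6]
gripper_width: 0.0001
t: 13.45
tcp_pos: [0.2463, 0.3451, 0.2559]
tcp_rot: [-2.111, -2.327, -0.0]
ft_force: [0.0, -0.6, -0.8]
gripper_width: 0.0
t 13.45 chest xyz mm [-444.3 -291.8  255.9] toolx in chest deg 180.22 F [ 0.  -0.6 -0.8]
scene 0 [[480.0, 337.0], [349.0, 148.0]]
scene 0.05 [[479.0, 328.0], [348.0, 140.0]]
top 0 [[280.0, 122.0], [311.0, 461.0]]
top 0.05 [[281.0, 120.0], [312.0, 461.0]]
```

View pics/s2.png

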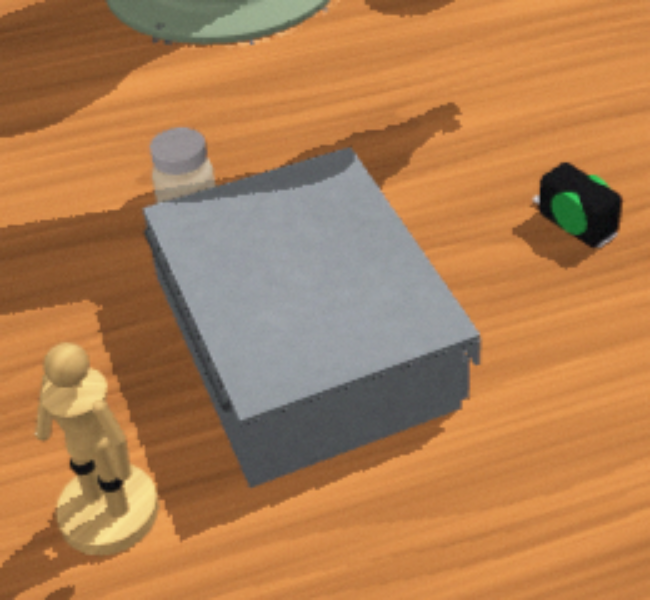

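View pics/t2.png

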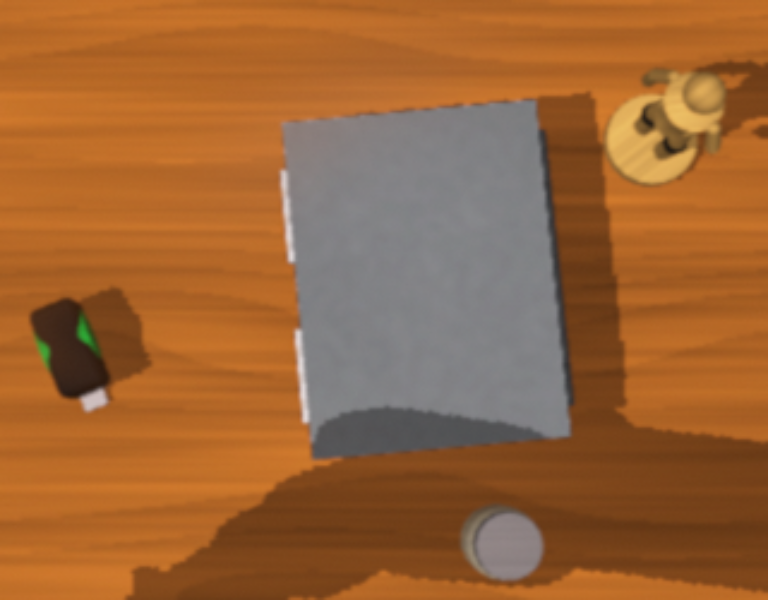

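The lid's edge corners, at (480,337) and (353,150) in the scene crop, match the prediction for shut: (480,337) and (349,148). The figure, tape and jar are where they were.

```bash
python3 -c "from workcell import order; print(order.job_done())"
```

```text
the job is handed in; nothing more can be done
None
```

The chest is closed: I pushed the left drawer home, then the right, then brought the lid over and down until it was shut. I handed the job in at about 13.5 s of robot time.

- **Drawers:** both stopped with the tool at the same depth (chest x = −115 mm). The force rose sharply there, to about 36 N on the left and 33 N on the right. A picture taken before I touched the lid showed both drawers shut.
- **Lid:** it met its stop at 78 mm, with about 41 N total at the wrist (39 N of it vertical) from the fingertips pressing down. In the final picture its front corners are within about 2 pixels of where a shut lid should appear.
- **Other objects:** the figure and jar are within about a pixel of their starting positions in the top view. The tape measure looks unmoved in both views.
- **Detour:** on the approach to the lid I first moved about 28 mm the wrong way, away from it. The tool touched nothing, and I corrected it before contact.

No check failed or disagreed.

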